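Assemble the flat filter cell and draw suction with the glass piston

TASK

Lay the white filter sheet flat and square on the filter rig's rectangular pedestal, let go of it, then set the steel funnel flat and square on top of the sheet and let go of it. Then draw the rig's plunger straight up out of its glass barrel by 40 mm, without dragging it hard against the wall of the bore and never all the way out, and finish while holding it still there by its knob: the program ends with the plunger in the gripper. Leave the amber bottle, the beaker and the small vial alone.

Things in the scene. Friction and masses are not known exactly. Their poses are not given: they have to be found in the camera images.
- sheet_mid (a point): Centre of the loose white ceramic filter sheet, 70 x 50 x 6 mm (its x, y, z; z up), 50 g, flat on one of two equal grey stands (block 62 x 42 mm, top 40 mm above the table, foot 80 x 60 x 6 mm). It overhangs the block by 4 mm all round, so it can be gripped across its 50 mm width with the fingertips reaching down past it. A half turn makes no difference.
- cup_mid (a point): Axis of the steel funnel's cup, half-way up it. Funnel: loose, about 250 g, flat foot 70 x 50 x 10 mm (x, y, z up) with a round open cup on its centre, outer diameter 40, wall 3, 40 mm tall. The point is 30 mm above the foot's underside, 20 mm below the rim. It starts on the other grey stand (top 40 mm above the table). A half turn makes no difference.
- seat (a point): Centre of the top of the rig's pedestal, an aluminium block 64 x 44 mm (x, y; z up), top 50 mm above the table, 40 mm above the rig's fixed steel base plate (110 x 280 x 10 mm). The sheet (70 x 50) goes on it with its long side along this x, overhanging by 3 mm all round. The glass barrel stands on the same plate, 160 mm away along +y.
- bore_mouth (a point): Centre of the mouth of the upright glass barrel on the rig, 100 mm above the table: outer diameter 40 mm, bore diameter 24 mm, 80 mm deep. Same axes as seat; z is the axis of the bore, up. Fixed.
- knob_mid (a point): Centre of the plunger's black knob (upright, diameter 34, 26 mm tall). Plunger: loose, about 250 g, below the knob a straight white rod, diameter 22, length 98 mm, standing in the bore with 1 mm play all round; only its weight resists the pull and it drops if let go. Fully down this point is 31 mm above the bore mouth, drawn 40 mm it is 71 mm above; the rod leaves the bore at 80 mm.
- amber: Bystander: amber bottle, diameter 68 mm, 150 mm tall; origin at the centre of its underside.
- beaker: Bystander: open glass beaker, diameter 70 mm, 90 mm tall; origin at the centre of its underside.
- vial: Bystander: small amber vial, diameter 28 mm, 50 mm tall; origin at the centre of its underside.
There are look-alikes about, which are no part of the job. There is more than one size of the part that bears sheet_mid; the job needs the middle-sized.

How it is judged:
On the way, in this order (a step that is already met when the one before it is completed fails the run):
1. the sheet lies flat and square on the pedestal, let go (horizontal distance between sheet_mid and seat below 0.008 m and z of sheet_mid in the frame of seat below 0.006 m and angle between the x axis of sheet_mid and the x axis of seat, either way round below 0.14 rad and angle between sheet_mid's own z axis and vertical below 0.06 rad and contact force between the fingers and sheet below 0.1 N), for 0.2 s.
2. the funnel stands flat and square on the sheet, let go (horizontal distance between cup_mid and sheet_mid below 0.009 m and z of cup_mid in the frame of seat below 0.04 m and angle between the x axis of cup_mid and the x axis of seat, either way round below 0.16 rad and angle between cup_mid's own z axis and vertical below 0.06 rad and contact force between the fingers and funnel below 0.1 N and z of knob_mid in the frame of bore_mouth below 0.04 m), for 0.2 s.
3. the plunger is drawn up by 40 mm in the gripper (z of knob_mid in the frame of bore_mouth between 0.063 and 0.079 m and contact force between the fingers and plunger above 2 N), for 0.2 s.
At the end, for the whole second after the job is handed in: Gripper holds the plunger by its knob, still, 40 mm (within 8) out, in line with the bore (8 mm, 3 degrees), pressing it with under 15 N; sheet flat on the pedestal within 9 mm, 8 degrees; funnel flat on the sheet within 10 mm, 9 degrees; both let go (all of step 3 and horizontal distance between knob_mid and bore_mouth below 0.008 m and angle between the z axis of knob_mid and the z axis of bore_mouth, either way round below 0.06 rad and contact force between plunger and rig below 15 N and linear speed of plunger below 0.02 m/s and horizontal distance between sheet_mid and seat below 0.009 m and z of sheet_mid in the frame of seat below 0.006 m and angle between the x axis of sheet_mid and the x axis of seat, either way round below 0.15 rad and angle between each of sheet_mid, cup_mid's own z axis and vertical below 0.06 rad and horizontal distance between cup_mid and sheet_mid below 0.01 m and z of cup_mid in the frame of seat between 0.032 and 0.04 m and angle between the x axis of cup_mid and the x axis of seat, either way round below 0.17 rad and contact force between the fingers and funnel below 0.1 N and contact force between the fingers and sheet below 0.1 N); the arm keeps its last pose, push and grip.
It fails at once if the plunger is pulled (nearly) all the way out of its barrel (z of knob_mid in the frame of bore_mouth above 0.105 m).
It fails at once if the plunger is dragged hard against the bore (contact force between plunger and rig above 60 N).
It fails at once if a bystander is disturbed (distance of any of amber, beaker, vial from where it was at the start of the episode above 0.02 m).
It also fails if it takes over 66 s, if anything falls off the work surface, if the arm or the gripper's body presses on something with over 40 N, if the wrist force passes 120 N, or if a joint passes its speed limit or range.

ROBOT

A 7-joint arm with a two-finger parallel gripper is mounted at the origin on the work surface. World frame = base frame: x ahead of the robot, y to its left, z up, the work surface at z = 0. Lengths are in m, angles in rad, forces in N, time in s.
With the tool pointing down it reaches from about 0.4 to 0.85 m from the base axis. Payload 6.9 kg.
Tool frame: the origin (TCP) lies midway between the tips of the shut fingers; the grasp point (between the pads) lies 19 mm behind it (bot.grip_depth is the distance from the TCP to the grasp point, in m); z points along the fingers, y is the direction in which the jaws open and shut (so a half turn about z gives the same grasp; the last joint's range is limited). The gripper opens to 85 mm and grips with 20 to 120 N. Pads are 22 mm wide; open, the fingers measure 114 mm over their backs; the gripper's body (76 mm by 85 mm) begins 54 mm behind the grasp point. The pads swing forward as they close: fully open they stand 13 mm farther back than shut.
Start: joints at [-1.101, 0.507, -0.238, 1.5, 0.126, 1.149, -0.155], TCP at [0.222, 0.584, 0.231] pointing down, gripper open.
Joint ranges: [-3.08, 3.08], [-0.24, 2.05], [-1.43, 1.35], [0, 2.5], [-1.52, 4.66], [0.17, 1.96], [-2.89, 2.89]. Speed limits (rad/s): [2.39, 2.39, 3.14, 3.14, 3.14, 3.14, 3.14].

INTERFACE

Orientations are given as a unit quaternion [x, y, z, w].
In Python, from plant import monitor, imaging, ticket, bot gives the robot as it stands. The module is installed in compiled form; this text tells all that it offers.
- The arm moves only by the tool apply_moves, never from a script. Its arguments are lists of equal length, an entry for each row: "fingers": the closure, from 0 (fully open) to 1 (shut); "translation": the shift along the tool's x, y, z in mm, a list of three; "spin": the turn about the tool's z in rad. A call has 1 to 12 rows; each row is the pose to reach, as a shift and turn from the pose commanded when the call began, along the tool's axes at that moment; what a row does not reach only later rows make up. A row lasts 1/12 s, in which the tool goes at most 41.7 mm and 7.16 degrees, less where a joint would pass 70% of its speed; a pose out of reach is approached as far as the arm can. A call with a gripper value outside its range is refused whole. The fingers move at their own pace and stop on an object; "force" is the grip in N (left out, the last holds). Time passes only in rows, so rows that repeat a pose let the fingers close. It gives the time, the measured TCP pose, the force and the opening at its end, in the units of the state.
- monitor.get_obs(): the state, without advancing time (a new reading comes with each control period).
- imaging.camera(name): name is "side" or "top"; returns a dict with "color" (400x640x3 uint8, blue, green, red), "z_map" (400x640 float32, m along the optical axis (not along the pixel's ray), 0 where there is no reading), "vfov" (degrees; the focal length in pixels is half the picture's height over the tangent of half this angle, whatever the lens; pixels are square), "cx", "cy" (the principal point, pixels), "dist_coeffs" ([k1, k2, p1, p2, k3] as OpenCV has them; the pictures are not rectified), "T" (4x4, takes a point from camera to world coordinates). Camera axes: x right, y up, looking along -z (the intrinsics and any distortion apply to the point x, -y, -z); pixel columns grow to the right and rows downward; lengths in m; the calibration is good to about 2 mm. A picture is of the moment at which its call begins.
- ticket.hand_in(): hands the job in, once; it reports no verdict.
The state is a dict: "clock": time; "joint_positions": joint angles; "joint_velocities": joint speeds; "joint_torque": joint torques, N m; "tool_pos": TCP position; "eef_rot": TCP orientation; "ft_force": force on the tool from outside, world axes, zero at the start; "ft_torque": the same for the moment, N m; "gripper_width": finger opening in m.
Only numpy, scipy, OpenCV 4.12 (cv2) and the standard library are available. Lean on these libraries where they do the work, as an engineer would, in place of code of your own. Each camera call takes 0.05 s, during which the arm holds its last target.

## Working session

There is one attempt and no reset: what is moved stays moved. The work goes in short steps, Python scripts to look and compute and a tool call to move; the robot and the scene stay as the last step left them, time stands still between calls to the robot, and variables do not carry over. Pictures are saved under pics/ and viewed, and the job is handed in when it is done.

Besides the shell and the picture viewer there is one more tool, called after "Request:" as name([rows], argument=value, ...), one row to a line, values as JSON. apply_moves: Moves the arm, as the interface text tells. Its arguments: {"type":"object","properties":{"fingers":{"type":"array"},"translation":{"type":"array"},"spin":{"type":"array"},"force":{"type":"number"}},"required":["fingers","translation","spin"]}

```bash
mkdir -p pics
cat > h.py <<'E'
import numpy as np,cv2
from plant import monitor,imaging,ticket,bot
def grab(n):
    c=imaging.camera(n); np.savez('%s.npz'%n,**{k:np.array(v) for k,v in c.items()}); return c
def K(c):
    f=200/np.tan(np.radians(float(c['vfov']))/2)
    return np.array([[f,0,float(c['cx'])],[0,f,float(c['cy'])],[0,0,1]])
def rays(c,uv):
    p=cv2.undistortPoints(np.array(uv,float).reshape(-1,1,2),K(c),np.array(c['dist_coeffs'],float)).reshape(-1,2)
    d=np.c_[p[:,0],-p[:,1],-np.ones(len(p))]
    T=np.array(c['T']); return T[:3,3],d@T[:3,:3].T
def plane(c,uv,z):
    o,d=rays(c,uv); return o+d*((z-o[2])/d[:,2])[:,None]
def depthpts(c,uv):
    uv=np.array(uv); o,d=rays(c,uv); z=np.array(c['z_map'])[uv[:,1].astype(int),uv[:,0].astype(int)]
    return o+d*z[:,None]
def proj(c,P):
    T=np.array(c['T']); q=(np.array(P).reshape(-1,3)-T[:3,3])@T[:3,:3]
    q=q*[1,-1,-1]
    return cv2.projectPoints(q,np.zeros(3),np.zeros(3),K(c),np.array(c['dist_coeffs'],float))[0].reshape(-1,2)
E
python3 - <<'E'
from h import *
for n in('side','top'):
    c=grab(n); cv2.imwrite('pics/%s0.png'%n,c['color']); print(n,c['vfov'],c['cx'],c['cy'],c['dist_coeffs']); print(np.round(c['T'],3))
o=monitor.get_obs(); print(o, bot.grip_depth)
E
```

```text
side 49.004082596022656 314.50187728046154 191.04640455661686 [0.02477422 0.         0.         0.         0.        ]
[[ 0.676  0.491 -0.55  -0.192]
 [-0.737  0.428 -0.523 -0.669]
 [-0.021  0.759  0.651  0.935]
 [ 0.     0.     0.     1.   ]]
top 51.243248958466275 325.42415283373174 198.03011863005025 [-0.06914174  0.          0.          0.          0.        ]
[[-0.03   0.998 -0.062  0.453]
 [-0.999 -0.028  0.033  0.019]
 [ 0.031  0.063  0.998  1.201]
 [ 0.     0.     0.     1.   ]]
{'clock': 0.1, 'joint_positions': array([-1.10148982,  0.50823203, -0.23754406,  1.50101551,  0.12568796,
        1.14890208, -0.15479994]), 'joint_velocities': array([ 0.00219843, -0.00112003, -0.00041361, -0.00151416,  0.00069893,
       -0.00205131, -0.00134588]), 'joint_torque': array([-5.11230392e-03, -6.21832180e+01, -2.19462276e+00, -2.50207651e+01,
        1.24779725e-02,  7.71891908e-03, -3.86767056e-06]), 'tool_pos': array([0.22229708, 0.58365733, 0.23053652]), 'eef_rot': array([ 1.80893914e-01,  9.83502301e-01, -7.73139505e-04, -1.35579546e-04]), 'ft_force': array([-0.10135034,  0.84777773, -1.04966207]), 'ft_torque': array([-0.03945635, -0.04992025, -0.00017441]), 'gripper_width': 0.08531950056875337} 0.0187
```

View pics/side0.png

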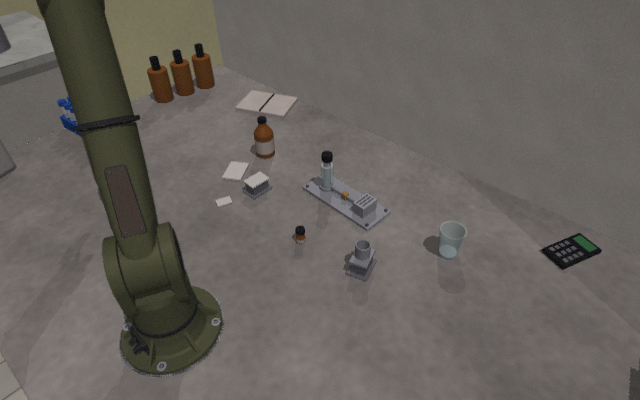

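View pics/top0.png

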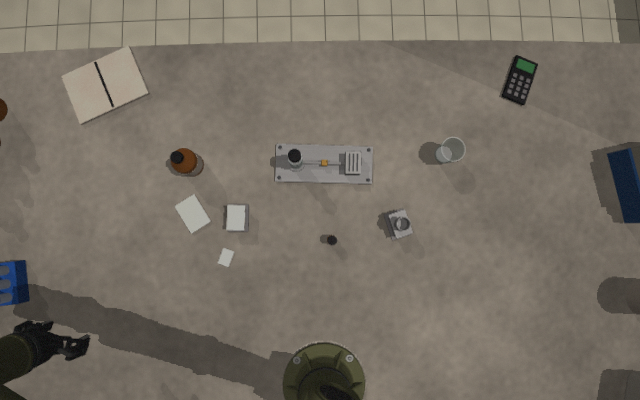

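The side view shows the sheet on its stand at about (257,181), with the small (223,202) and large (235,171) look-alikes on the table. It also shows the funnel at (362,255), the pedestal at (364,207) and the plunger knob at (327,157). In the top view the sheet is at (236,217), the funnel at (400,223), the pedestal at (353,163) and the knob at (295,157). I'll zoom in next.

Run:
```python
from h import *
t=dict(np.load('top.npz'))['color']; s=dict(np.load('side.npz'))['color']
def crop(im,x,y,w,h,k): return cv2.resize(im[y:y+h,x:x+w],None,fx=k,fy=k,interpolation=cv2.INTER_NEAREST)
a=crop(t,170,130,130,150,3); b=crop(t,265,130,160,120,5)
cv2.imwrite('pics/t1.png',crop(t,270,135,160,110,5)); cv2.imwrite('pics/t2.png',crop(t,170,190,100,90,6))
cv2.imwrite('pics/s1.png',crop(s,205,140,200,145,4))
```

```text
(no output)
```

View pics/t1.png

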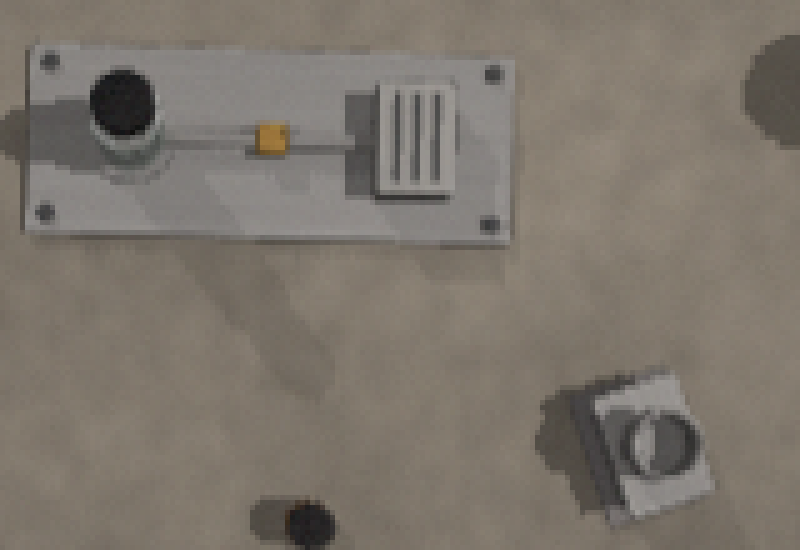

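View pics/t2.png

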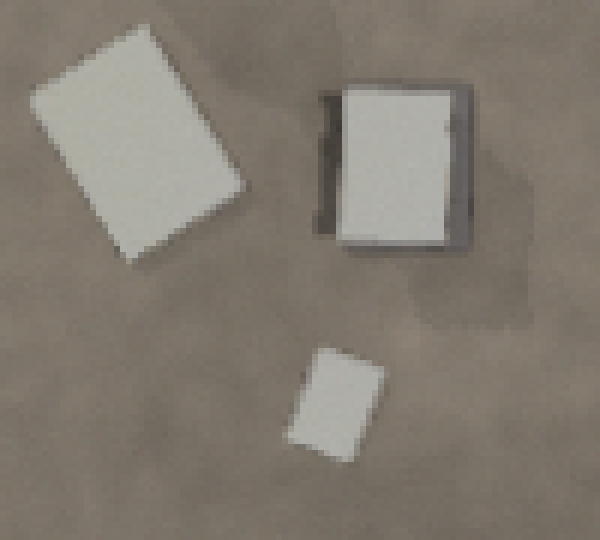

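View pics/s1.png

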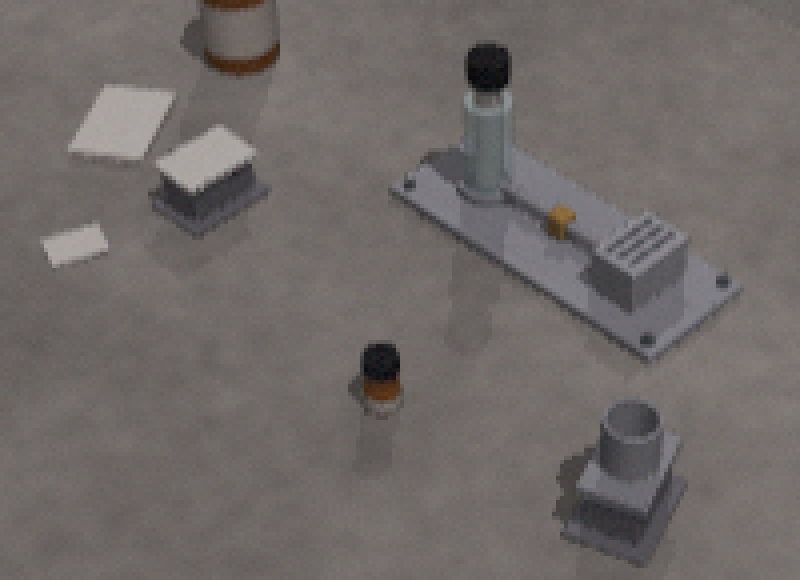

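```bash
cat > m.py <<'E'
from h import *
def hmap(c):
    v,u=np.mgrid[0:400,0:640]; uv=np.c_[u.ravel(),v.ravel()]
    P=depthpts(c,uv).reshape(400,640,3); P[np.array(c['z_map'])==0]=np.nan; return P
def rect(c,mask,z,roi):
    x,y,w,h=roi; m=np.zeros_like(mask,np.uint8); m[y:y+h,x:x+w]=mask[y:y+h,x:x+w]
    n,l,st,ce=cv2.connectedComponentsWithStats(m); i=1+np.argmax(st[1:,4]); m=(l==i).astype(np.uint8)
    cn=max(cv2.findContours(m,cv2.RETR_EXTERNAL,cv2.CHAIN_APPROX_NONE)[0],key=cv2.contourArea)
    W=plane(c,cn.reshape(-1,2),z)[:,:2]
    r=cv2.minAreaRect((W*1000).astype(np.float32))
    vv,uu=np.nonzero(m); cen=plane(c,np.c_[uu,vv],z)[:,:2].mean(0)
    return r,cen*1000,int(m.sum())
E
python3 - <<'E'
from m import *
for n,rois in (('top',dict(sheet=(215,195,40,45),ped=(340,145,20,35),foot=(375,200,45,45),plate=(265,135,120,60))),('side',dict(sheet=(235,165,40,40),ped=(345,185,40,40),foot=(340,235,45,45),plate=(295,165,105,70)))):
    c=dict(np.load(n+'.npz')); P=hmap(c); Z=P[...,2]
    print(n,'table z',np.nanmedian(Z[250:300,150:300]) if n=='top' else np.nanmedian(Z[280:330,300:400]))
    for k,z in (('sheet',.046),('ped',.05),('foot',.05),('plate',.01)):
        x,y,w,h=rois[k]; 
        m=(abs(Z-z)<.004)
        if k=='plate': m=(Z>.004)
        if k=='foot': m=(Z>.044)
        r,cen,a=rect(c,m,z,rois[k]); print(k,np.round(r[0],1),np.round(r[1],1),round(r[2],1),np.round(cen,1),a)
    for k,roi,z in (('knob',(280,140,35,40) if n=='top' else (315,140,25,60),.144),('rim',rois['foot'],.09)):
        x,y,w,h=roi; zz=Z[y:y+h,x:x+w]; print(k,'maxz',np.nanmax(zz)); mm=zz>z-.006 
        vv,uu=np.nonzero(mm); print(np.round(P[y:y+h,x:x+w][mm].mean(0)*1000,1),mm.sum(), plane(c,[[uu.mean()+x,vv.mean()+y]],z)*1000)
E
```

```text
top table z 0.0009834547671694338
sheet [478.7 231.2] [50.8 67.1] 86.4 [478.1 231.6] 417
ped [621.6 -96. ] [39.2 64.6] 88.0 [621.7 -96.6] 311
foot [ 447.7 -226.9] [67.5 54.3] 16.5 [ 447.6 -225.4] 450
plate [624.1 -19.7] [284.3 124. ] 85.1 [625.7 -18.1] 3701
knob maxz 0.148415148772443
[630.2  61.3 143.9] 138 [[630.19043806  61.32330602 144.        ]]
rim maxz 0.09801296200602039
[ 448.9 -224.4   89.5] 59 [[ 448.86594733 -224.27825339   90.        ]]
side table z -0.00017965027366501074
sheet [476.  224.2] [53.2 71.3] 84.5 [475.7 224.6] 207
ped [ 620.  -103.7] [45.  65.3] 85.8 [ 620.1 -103.8] 206
foot [ 453.5 -224.3] [95.  56.1] 20.1 [ 450.4 -225.5] 487
plate [643.9  -6.4] [321. 157.] 86.1 [626.8 -25.8] 2273
knob maxz 0.14623980960636618
[628.   55.6 142.4] 66 [[626.32206975  54.07916556 144.        ]]
rim maxz 0.09325534518470047
[ 445.8 -229.4   88.5] 74 [[ 444.54849827 -230.29514431   90.        ]]
```

Run:
```python
from m import *
for n,ro in (('top',dict(sheet=(215,195,40,45),plate=(268,138,112,54),knob=(280,140,35,30),small=(210,245,35,25),big=(170,190,45,48))),('side',dict(sheet=(240,165,35,30),plate=(295,165,105,70),knob=(315,148,25,14),small=(210,190,28,20),big=(218,155,32,28)))):
    c=dict(np.load(n+'.npz')); g=c['color'].astype(int).mean(2)
    thr=150 if n=='top' else 140
    for k,z in (('sheet',.046),('small',.006),('big',.006)):
        x,y,w,h=ro[k]; q=g[y:y+h,x:x+w]; t=(np.percentile(q,98)+np.median(q))/2 if k!='sheet' else 145
        if n=='side' and k=='sheet': t=140
        r,cen,a=rect(c,g>t,z,ro[k]); print(n,k,round(t),np.round(r[0],1),np.round(r[1],1),round(r[2],1),np.round(cen,1),a)
    r,cen,a=rect(c,g<55,.144,ro['knob']); print(n,'knob',np.round(r[0],1),np.round(r[1],1),np.round(cen,1),a)
    x,y,w,h=ro['knob'];m=np.zeros(g.shape,bool);m[y:y+h,x:x+w]=g[y:y+h,x:x+w]<55;vv,uu=np.nonzero(m);print(uu.min(),uu.max(),vv.min(),vv.max())
```

```text
top sheet 145 [479.1 231.8] [49.5 66.2] 88.4 [478.8 231.3] 438
top small 145 [367.7 268.9] [32.5 46.5] 70.2 [367.5 268.7] 188
top big 146 [494.6 362.3] [92.9 66.1] 30.5 [494.  362.1] 733
top knob [630.8  61.2] [30.6 31. ] [629.9  61.1] 131
288 300 149 161
side sheet 140 [478.3 227.5] [51.9 69.1] 86.7 [478.2 226.9] 209
side small 137 [366.5 263.8] [34.3 45.7] 67.5 [366.3 263.5] 105
side big 140 [495.4 360.2] [95.6 65.7] 30.8 [493.9 359.2] 320
side knob [620.8  49.4] [51.6 27.7] [620.   48.5] 102
322 331 151 161
```

```bash
cat >> h.py <<'E'
from scipy.spatial.transform import Rotation as R
def plan(P,yaw=None):
    """tool shift mm, spin for world TCP target P (m), jaw direction yaw (deg, mod 180)"""
    o=monitor.get_obs(); r=R.from_quat(o['eef_rot']).as_matrix(); d=r.T@(np.array(P)-o['tool_pos'])*1000
    cur=np.degrees(np.arctan2(r[1,1],r[0,1])); s=0
    if yaw is not None: s=-((yaw-cur+90)%180-90)
    print('clock',o['clock'],'tcp',np.round(o['tool_pos'],4),'jaw yaw',round(cur,2),'tiltz',np.round(r[:,2],4),'w',round(o['gripper_width'],4),'F',np.round(o['ft_force'],1),'\n shift',np.round(d,1),'spin',round(np.radians(s),3),'q7',np.round(o['joint_positions'][[0,6]],2))
E
python3 - <<'E'
from m import *
c=dict(np.load('side.npz')); P=hmap(c)
c2=dict(np.load('top.npz')); P2=hmap(c2)
for u,v in ((335,190),(338,192),(341,194),(345,196),(349,198),(352,200)): print(u,v,np.round(np.nanmedian(P[v-1:v+2,u-1:u+2].reshape(-1,3),axis=0)*1000))
for u in range(303,342,4): print(u,np.round(np.nanmax(P2[160:167,u,2])*1000), c2['color'][164,u])
plan([.478,.229,.2],87)
# line fits: plate edges in top
g=cv2.cvtColor(c2['color'],cv2.COLOR_BGR2GRAY)
for n,c in(('top',c2),('side',c)):
    for r in (.085,.09,.095): print(n,r,np.round(proj(c,[[r*np.cos(a),r*np.sin(a),0.0] for a in (0,1.57,3.14,4.71)])).tolist())
E
```

```text
335 190 [625.  18.  23.]
338 192 [627.   7.  22.]
341 194 [622. -10.  27.]
345 196 [619. -29.  28.]
349 198 [623. -42.  24.]
352 200 [622. -55.  24.]
303 24.0 [100 102 105]
307 27.0 [101 103 106]
311 27.0 [103 104 108]
315 31.0 [109 111 115]
319 28.0 [89 92 94]
323 35.0 [ 58 111 147]
327 34.0 [ 56  84 101]
331 28.0 [90 92 95]
335 29.0 [ 95  97 100]
339 26.0 [ 98 101 104]
clock 0.1 tcp [0.2223 0.5837 0.2305] jaw yaw 69.16 tiltz [-5.0e-04 -1.5e-03 -1.0e+00] w 0.0853 F [-0.1  0.8 -1. ] 
 shift [-365.2 -240.4   30.9] spin -0.311 q7 [-1.1  -0.15]
top 0.085 [[323.0, 353.0], [294.0, 384.0], [325.0, 413.0], [353.0, 382.0]]
top 0.09 [[323.0, 351.0], [292.0, 384.0], [325.0, 414.0], [355.0, 382.0]]
top 0.095 [[323.0, 350.0], [290.0, 384.0], [325.0, 416.0], [357.0, 382.0]]
side 0.085 [[201.0, 305.0], [153.0, 307.0], [140.0, 352.0], [193.0, 349.0]]
side 0.09 [[203.0, 303.0], [152.0, 306.0], [138.0, 353.0], [194.0, 350.0]]
side 0.095 [[204.0, 302.0], [151.0, 305.0], [136.0, 355.0], [195.0, 351.0]]
```

Run:
```python
from m import *
# plate long edges from top colour via gradient along columns, and pedestal/knob
c=dict(np.load('top.npz')); g=cv2.GaussianBlur(c['color'],(3,3),0).astype(float).mean(2)
gy=np.diff(g,axis=0)
up=[];lo=[]
for u in list(range(282,368)):
    a=gy[138:152,u]; i=a.argmax(); up.append((u,138+i+.5))
    b=gy[178:190,u]; j=b.argmin(); lo.append((u,178+j+.5))
for L in (up,lo):
    W=plane(c,L,.01)[:,:2].astype(np.float32)
    vx,vy,x0,y0=cv2.fitLine(W,cv2.DIST_HUBER,0,.01,.01).ravel(); s=np.sign(vy); print('edge yaw dev (deg, rig yaw)',round(np.degrees(np.arctan2(-vx*s,vy*s)),2),'x at y=-.1',x0+(-.1-y0)*vx/vy)
```

```text
edge yaw dev (deg, rig yaw) -3.36 x at y=-.1 0.67599463
edge yaw dev (deg, rig yaw) -3.07 x at y=-.1 0.5701052
```

Request:
apply_moves([
  [-15,-10,4],
  [-45,-30,12],
  [-79,-52,20],
  [-113,-74,28],
  [-147,-96,37],
  [-181,-119,45],
  [-215,-141,54],
  [-249,-163,62],
  [-283,-186,70],
  [-317,-208,80],
  [-345,-227,90],
  [-365,-240,100],
], fingers=[0,0,0,0,0,0,0,0,0,0,0,0], spin=[-0.02,-0.05,-0.1,-0.15,-0.2,-0.25,-0.28,-0.3,-0.31,-0.31,-0.31,-0.31])

```text
clock: 1.1
tool_pos: [0.4799, 0.2258, 0.1306]
eef_rot: [0.029, 1.0, -0.001, 0.0]
ft_force: [-0.2, 1.1, 0.6]
gripper_width: 0.0855
```

Request:
apply_moves([
  [0,0,0],
  [0,0,0],
  [0,0,0],
], fingers=[0,0,0], spin=[0,0,0])

```text
clock: 1.35
tool_pos: [0.4776, 0.2306, 0.1312]
eef_rot: [0.027, 1.0, 0.0, -0.0]
ft_force: [-0.5, 0.2, -0.7]
gripper_width: 0.0857
```

Run:
```python
from m import *
plan([.478,.229,.03],87)
for n in('side','top'):
    c=grab(n); im=c['color'].copy(); x,y=(190,120) if n=='side' else (175,150)
    o=monitor.get_obs(); p=proj(c,[o['tool_pos']])[0]; print(n,p)
    big=cv2.resize(im[y:y+110,x:x+140],None,fx=5,fy=5,interpolation=cv2.INTER_CUBIC)
    r=R.from_quat(o['eef_rot']).as_matrix()
    for d in (-.0425,0,.0425):
        q=proj(c,[o['tool_pos']+r[:,1]*d-r[:,2]*.013])[0]; cv2.drawMarker(big,tuple(int((a-b)*5+2) for a,b in zip(q,(x,y))),(0,0,255),0,12)
    cv2.imwrite('pics/%s1.png'%n,big)
```

```text
clock 1.35 tcp [0.4776 0.2306 0.1312] jaw yaw 86.94 tiltz [-7.e-04  5.e-04 -1.e+00] w 0.0857 F [-0.5  0.2 -0.7] 
 shift [ -0.5  -1.6 101.2] spin -0.001 q7 [-0.32  0.85]
side [251.9188745  157.16983344]
top [229.05212643 217.04812412]
```

View pics/side1.png

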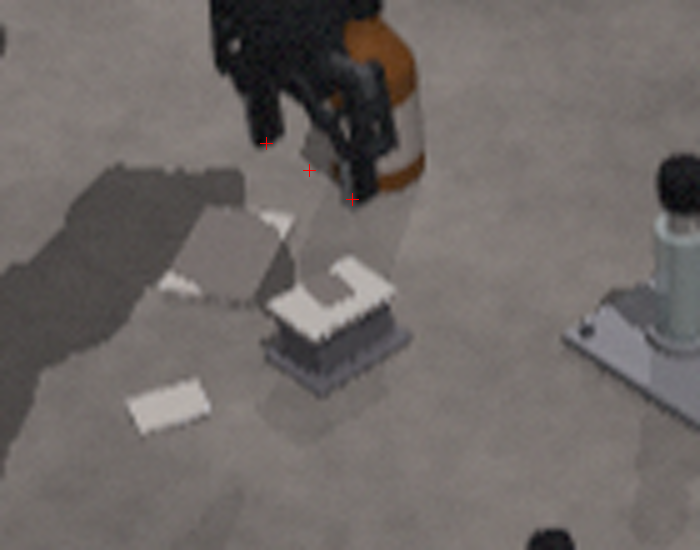

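View pics/top1.png

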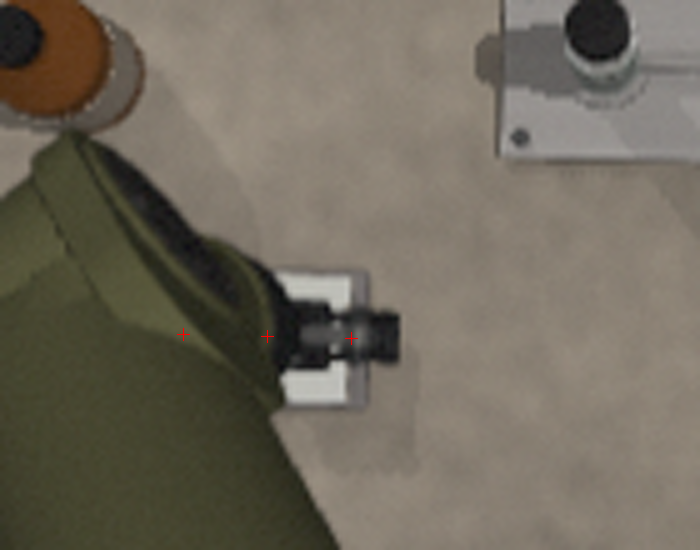

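Run:
```python
from m import *
a=np.load('side.npz')['color']; b=np.load('top.npz')['color']
cv2.imwrite('pics/both1.png',np.vstack([a[:260],b[100:400]]))
P=hmap(dict(np.load('top.npz')))
for u,v in((185,160),(180,170),(190,180),(200,190),(210,200),(220,210),(180,190),(190,210)): print(u,v,np.round(P[v,u]*1000))
```

```text
185 160 [629. 346. 122.]
180 170 [606. 365. 103.]
190 180 [530. 215. 526.]
200 190 [513. 198. 531.]
210 200 [497. 184. 525.]
220 210 [481. 173. 500.]
180 190 [515. 233. 524.]
190 210 [480. 206. 561.]
```

View pics/both1.png

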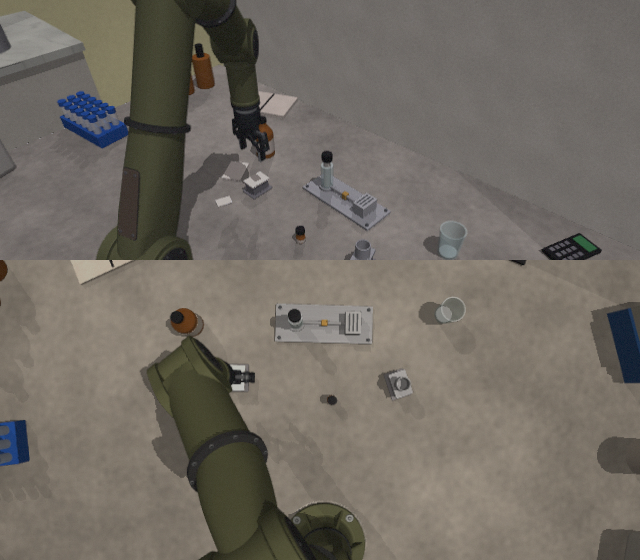

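Both views put the open fingers square over the sheet: the fingertips are at about (243,148) and (262,160) in the side view. The wrist is about 0.5 m up, well clear of the bottle. Next I'll descend and grip.

Request:
apply_moves([
  [0,0,15],
  [0,0,40],
  [0,0,65],
  [0,0,88],
  [0,0,100],
  [0,0,104],
  [0,0,104],
  [0,0,104],
  [0,0,104],
  [0,0,104],
  [0,0,104],
  [0,0,104],
], fingers=[0,0,0,0,0,0,0.1,0.2,0.3,0.4,0.5,0.6], spin=[0,0,0,0,0,0,0,0,0,0,0,0], force=25)

```text
clock: 2.45
tool_pos: [0.4787, 0.2304, 0.0285]
eef_rot: [0.027, 1.0, 0.001, 0.001]
ft_force: [-1.0, 0.4, 6.5]
gripper_width: 0.0493
```

Request:
apply_moves([
  [0,0,0],
  [0,0,0],
  [0,0,0],
  [0,0,0],
  [0,0,0],
  [0,0,0],
], fingers=[0.7,0.8,0.9,1,1,1], spin=[0,0,0,0,0,0])

```text
clock: 2.95
tool_pos: [0.4787, 0.2304, 0.0285]
eef_rot: [0.027, 1.0, 0.001, 0.001]
ft_force: [-1.5, 0.3, 6.1]
gripper_width: 0.0498
```

Run:
```python
from m import *
plan([.478,.229,.027],87)
c=grab('side'); x,y=190,120
cv2.imwrite('pics/side2.png',cv2.resize(c['color'][y:y+110,x:x+140],None,fx=5,fy=5,interpolation=cv2.INTER_CUBIC))
```

```text
clock 2.95 tcp [0.4787 0.2304 0.0285] jaw yaw 86.92 tiltz [ 0.0019  0.0011 -1.    ] w 0.0498 F [-1.5  0.3  6.1] 
 shift [ 0.6 -1.4  1.5] spin -0.001 q7 [-0.36  0.79]
```

View pics/side2.png

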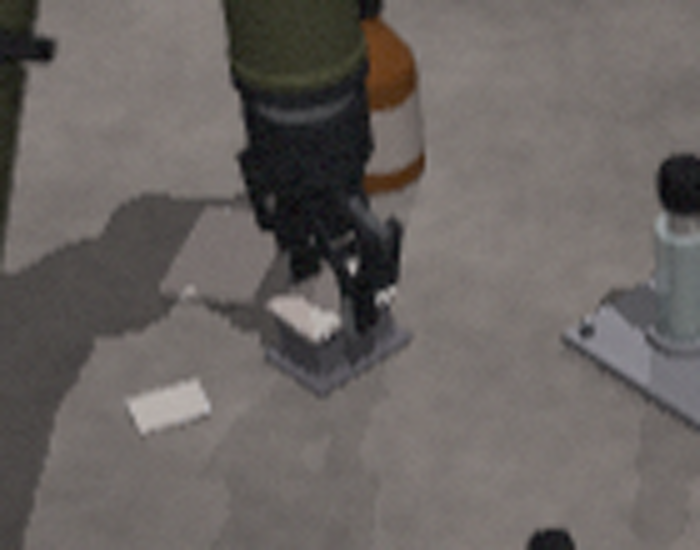

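The grip holds: opening 49.8 mm, and the side view shows both fingers on the sheet's edges. Next I'll lift.

Request:
apply_moves([
  [0,0,-4],
  [0,0,-14],
  [0,0,-34],
  [0,0,-60],
  [0,0,-90],
  [0,0,-120],
  [0,0,-145],
  [0,0,-163],
  [0,0,-170],
], fingers=[1,1,1,1,1,1,1,1,1], spin=[0,0,0,0,0,0,0,0,0])

```text
clock: 3.75
tool_pos: [0.4791, 0.2304, 0.2011]
eef_rot: [0.027, 1.0, 0.001, 0.002]
ft_force: [0.9, -0.1, -0.8]
gripper_width: 0.0492
```

Run:
```python
from m import *
plan([.6224,-.0979,.13],86.9)
plan([.6224,-.0979,.2],86.9)
c=grab('side'); x,y=190,80
cv2.imwrite('pics/side3.png',cv2.resize(c['color'][y:y+120,x:x+140],None,fx=4,fy=4,interpolation=cv2.INTER_CUBIC))
```

```text
clock 3.75 tcp [0.4791 0.2304 0.2011] jaw yaw 86.91 tiltz [ 0.0047  0.0022 -1.    ] w 0.0492 F [ 0.9 -0.1 -0.8] 
 shift [-160.5 -320.3   71. ] spin 0.0 q7 [-0.3   0.88]
clock 3.75 tcp [0.4791 0.2304 0.2011] jaw yaw 86.91 tiltz [ 0.0047  0.0022 -1.    ] w 0.0492 F [ 0.9 -0.1 -0.8] 
 shift [-160.8 -320.1    1. ] spin 0.0 q7 [-0.3   0.88]
```

View pics/side3.png

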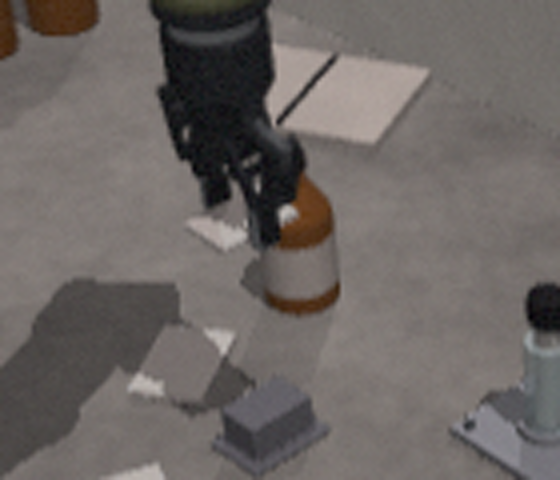

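The stand is empty and the sheet is level in the jaws (about (245,135) in the full image). Now the traverse to the pedestal.

Request:
apply_moves([
  [-3,-6,0],
  [-12,-24,0],
  [-27,-53,0],
  [-44,-87,0],
  [-61,-121,0],
  [-78,-155,0],
  [-95,-189,0],
  [-112,-223,0],
  [-129,-257,0],
  [-144,-286,0],
  [-154,-308,0],
  [-160,-320,0],
], fingers=[1,1,1,1,1,1,1,1,1,1,1,1], spin=[0,0,0,0,0,0,0,0,0,0,0,0])

```text
clock: 4.8
tool_pos: [0.6201, -0.1033, 0.1948]
eef_rot: [0.029, 1.0, -0.001, -0.002]
ft_force: [0.2, 0.3, -1.0]
gripper_width: 0.0495
```

Request:
apply_moves([
  [0,0,0],
  [0,0,10],
  [0,0,30],
  [0,0,55],
  [0,0,80],
  [0,0,95],
  [0,0,105],
  [0,0,105],
], fingers=[1,1,1,1,1,1,1,1], spin=[0,0,0,0,0,0,0,0])

```text
clock: 5.47
tool_pos: [0.6187, -0.0959, 0.0894]
eef_rot: [0.026, 1.0, 0.001, -0.002]
ft_force: [-0.3, -0.0, -1.2]
gripper_width: 0.0494
```

Run:
```python
from m import *
plan([.6224,-.0979,.039],86.9)
for n,(x,y) in (('side',(290,130)),('top',(270,100))):
    c=grab(n)
    cv2.imwrite('pics/%s4.png'%n,cv2.resize(c['color'][y:y+110,x:x+140],None,fx=5,fy=5,interpolation=cv2.INTER_CUBIC))
```

```text
clock 5.4667 tcp [ 0.6187 -0.0959  0.0894] jaw yaw 87.07 tiltz [-0.0049  0.0017 -1.    ] w 0.0494 F [-0.3 -0.  -1.2] 
 shift [-4.1 -1.9 50.4] spin 0.003 q7 [0.24 1.49]
```

View pics/side4.png

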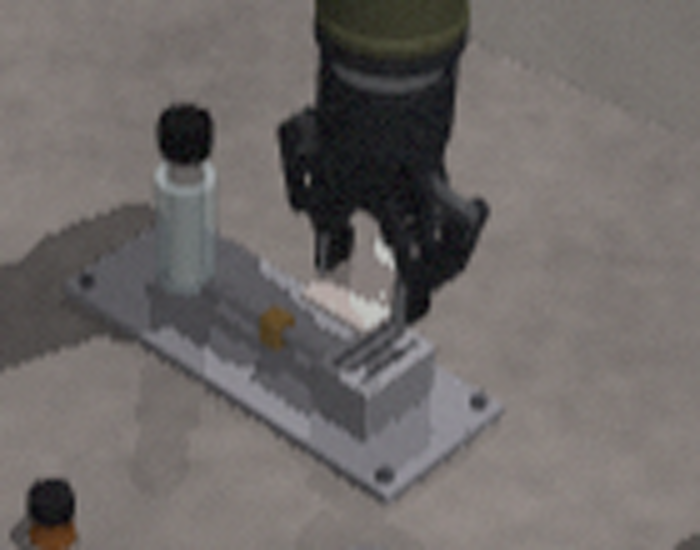

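View pics/top4.png

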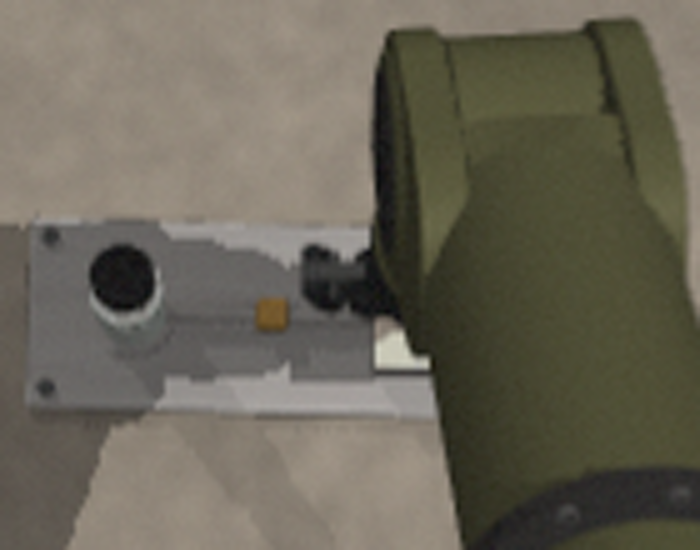

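Request:
apply_moves([
  [-2,-1,5],
  [-4,-2,15],
  [-4,-2,28],
  [-4,-2,38],
  [-4,-2,44],
  [-4,-2,46],
  [-4,-2,46],
], fingers=[1,1,1,1,1,1,1], spin=[0,0,0,0,0,0,0])

```text
clock: 6.15
tool_pos: [0.6243, -0.1004, 0.0457]
eef_rot: [0.027, 1.0, 0.0, -0.0]
ft_force: [-0.1, 0.3, -0.7]
gripper_width: 0.0498
```

Run:
```python
from m import *
plan([.6224,-.0979,.039],86.9)
for n,(x,y) in (('side',(320,150)),('top',(270,100))):
    c=grab(n)
    cv2.imwrite('pics/%s5.png'%n,cv2.resize(c['color'][y:y+90,x:x+110],None,fx=6,fy=6,interpolation=cv2.INTER_CUBIC))
```

```text
clock 6.15 tcp [ 0.6243 -0.1004  0.0457] jaw yaw 86.92 tiltz [-1.e-03  2.e-04 -1.e+00] w 0.0498 F [-0.1  0.3 -0.7] 
 shift [2.  2.4 6.7] spin 0.0 q7 [0.23 1.48]
```

View pics/side5.png

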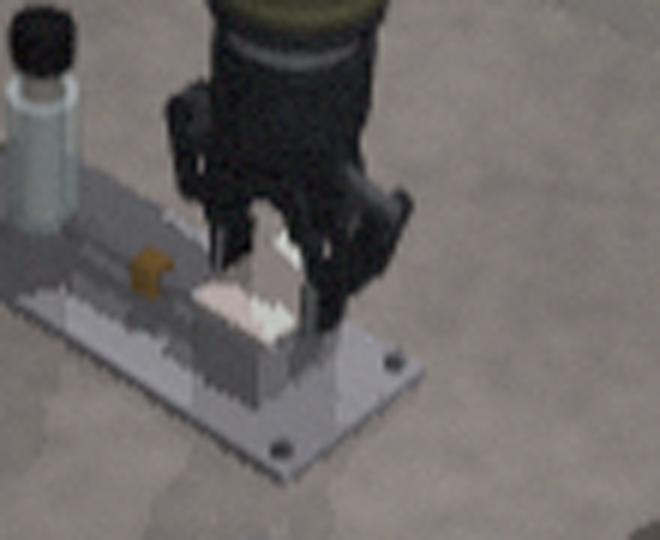

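Request:
apply_moves([
  [1,1,1],
  [2,2,2],
  [2,2,2],
  [2,2,2],
], fingers=[1,1,1,1], spin=[0,0,0,0])

```text
clock: 6.58
tool_pos: [0.6227, -0.0982, 0.0445]
eef_rot: [0.027, 1.0, -0.0, 0.0]
ft_force: [0.8, -0.2, -1.2]
gripper_width: 0.0492
```

Run:
```python
from m import *
plan([.6224,-.0979,.039],86.9)
```

```text
clock 6.5833 tcp [ 0.6227 -0.0982  0.0445] jaw yaw 86.93 tiltz [ 2.e-04 -1.e-04 -1.e+00] w 0.0492 F [ 0.8 -0.2 -1.2] 
 shift [0.3 0.3 5.5] spin 0.0 q7 [0.23 1.47]
```

Request:
apply_moves([
  [0,0,2],
  [0,0,4],
  [0,0,5.5],
  [0,0,6],
  [0,0,6],
], fingers=[1,1,1,1,1], spin=[0,0,0,0,0])

```text
clock: 7.0
tool_pos: [0.6226, -0.0984, 0.0386]
eef_rot: [0.027, 1.0, -0.0, 0.0]
ft_force: [-2.2, 0.2, 4.0]
gripper_width: 0.0495
```

Run:
```python
from m import *
plan([.6224,-.0979,.039],86.9)
```

```text
clock 7.0 tcp [ 0.6226 -0.0984  0.0386] jaw yaw 86.91 tiltz [-0.e+00 -2.e-04 -1.e+00] w 0.0495 F [-2.2  0.2  4. ] 
 shift [ 0.3  0.5 -0.4] spin 0.0 q7 [0.23 1.47]
```

Contact is at about 4 N on the pedestal at the expected height, so I'll release.

Request:
apply_moves([
  [0,0,0],
  [0,0,0],
  [0,0,0],
  [0,0,0],
  [0,0,0],
  [0,0,0],
  [0,0,0],
], fingers=[0.7,0.4,0.2,0,0,0,0], spin=[0,0,0,0,0,0,0])

```text
clock: 7.58
tool_pos: [0.6226, -0.0984, 0.0382]
eef_rot: [0.027, 1.0, -0.0, -0.0]
ft_force: [-0.5, -0.2, -0.5]
gripper_width: 0.0856
```

Request:
apply_moves([
  [0,0,-3],
  [0,0,-12],
  [0,0,-30],
  [0,0,-55],
  [0,0,-85],
  [0,0,-115],
  [0,0,-140],
  [0,0,-155],
  [0,0,-160],
], fingers=[0,0,0,0,0,0,0,0,0], spin=[0,0,0,0,0,0,0,0,0])

```text
clock: 8.33
tool_pos: [0.6241, -0.0984, 0.2024]
eef_rot: [0.027, 1.0, -0.0, 0.003]
ft_force: [-0.3, 1.1, -0.1]
gripper_width: 0.0856
```

Run:
```python
from m import *
plan([.447,-.226,.2],108)
c=grab('side');x,y=320,150
cv2.imwrite('pics/side6.png',cv2.resize(c['color'][y:y+90,x:x+110],None,fx=6,fy=6,interpolation=cv2.INTER_CUBIC))
# funnel orientation via colour
```

```text
clock 8.3333 tcp [ 0.6241 -0.0984  0.2024] jaw yaw 86.91 tiltz [ 5.7e-03 -8.0e-04 -1.0e+00] w 0.0856 F [-0.3  1.1 -0.1] 
 shift [ 169.9 -136.9    1.5] spin -0.368 q7 [0.25 1.52]
```

View pics/side6.png

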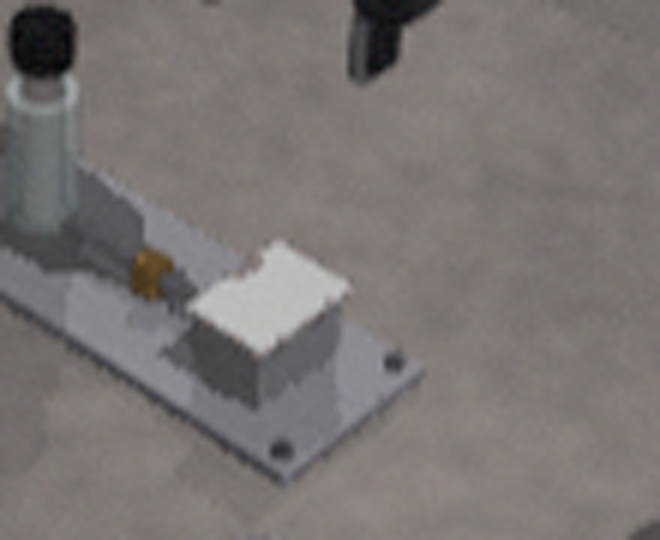

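Run:
```python
from m import *
c=grab('top'); x,y=370,195
cv2.imwrite('pics/t7.png',cv2.resize(c['color'][y:y+60,x:x+60],None,fx=10,fy=10,interpolation=cv2.INTER_CUBIC))
s=grab('side'); cv2.imwrite('pics/s7.png',cv2.resize(s['color'][230:290,335:395],None,fx=10,fy=10,interpolation=cv2.INTER_CUBIC))
```

```text
(no output)
```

View pics/t7.png

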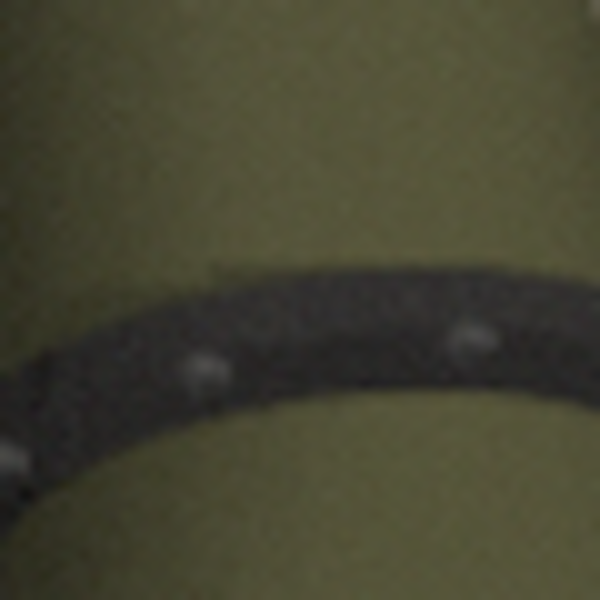

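View pics/s7.png

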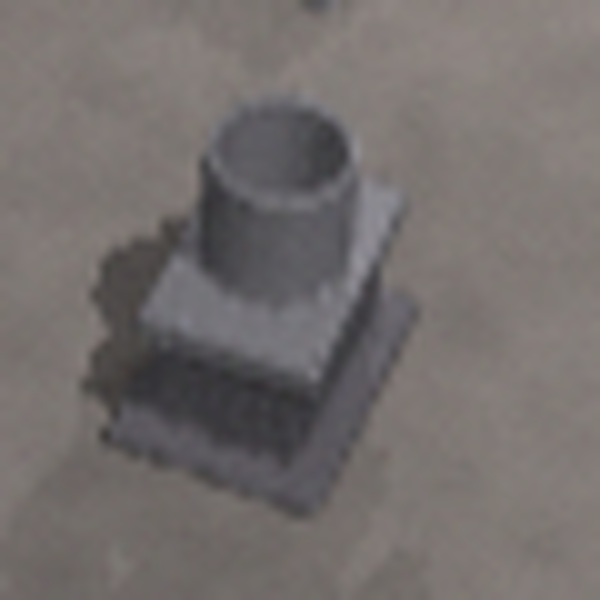

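Run:
```python
from m import *
s=dict(np.load('side.npz')); t=s
t=imaging and dict(np.load('top.npz'))
cs=np.array([[145,315],[318,385],[405,195]])/10+[335-.45,230-.45]
W=plane(s,cs,.05)*1000; print('side',np.round(W,1)); a=W[2]-W[1]; b=W[0]-W[1]; print(np.linalg.norm(a),np.degrees(np.arctan2(a[1],a[0])),np.linalg.norm(b),np.degrees(np.arctan2(b[1],b[0])),'centre',(W[0]+W[2])/2)
print('rim side',plane(s,[[335-.45+28,230-.45+15]],.09)*1000)
ct=np.array([[597,405],[672,375],[715,485],[632,515]])/5+[270-.4,135-.4]
W=plane(t,ct,.05)*1000; print('top',np.round(W,1)); 
for i,j in((3,0),(2,1),(0,1),(3,2)):
    a=W[j]-W[i]; print(round(np.linalg.norm(a),1),round(np.degrees(np.arctan2(a[1],a[0])),1))
print(W.mean(0),'rim',plane(t,[[270-.4+660/5,135-.4+443/5]],.09)*1000)
# sheet after placing, side, colour
g=s['color'].astype(int).mean(2)
r,cen,a=rect(s,g>140,.056,(340,180,45,40)); print('sheet placed side',r,cen,a)
```

```text
side [[ 408.  -215.6   50. ]
 [ 419.3 -263.3   50. ]
 [ 486.2 -241.3   50. ]]
70.38240261992546 18.216190977972637 49.00967152417009 103.35060849248276 centre [ 447.09302384 -228.4442336    50.        ]
rim side [[ 446.66234757 -227.377109     90.        ]]
top [[ 470.5 -194.1   50. ]
 [ 486.  -236.8   50. ]
 [ 424.1 -258.5   50. ]
 [ 409.  -211.3   50. ]]
63.9 15.7
65.6 19.4
45.5 -70.2
49.6 -72.3
[ 447.4189906  -225.18336674   50.        ] rim [[ 448.55501647 -219.95962111   90.        ]]
sheet placed side ((622.6026611328125, -100.45341491699219), (53.25880813598633, 71.79959106445312), 86.4690170288086) [ 622.10991362 -101.50395793] 265
```

The side view shows the sheet flat and square on the pedestal at about (365,199). The funnel measures about (447,-226) mm with its long axis at about 17.7°. Next I'll move over it.

Request:
apply_moves([
  [8,-6,0],
  [28,-22,0],
  [56,-45,0],
  [85,-69,0],
  [113,-92,0],
  [141,-114,0],
  [159,-128,0],
  [168,-135,0],
  [170,-137,0],
  [170,-137,0],
], fingers=[0,0,0,0,0,0,0,0,0,0], spin=[-0.05,-0.1,-0.15,-0.2,-0.25,-0.3,-0.34,-0.363,-0.363,-0.363])

```text
clock: 9.32
tool_pos: [0.4446, -0.2264, 0.1974]
eef_rot: [-0.153, 0.988, 0.001, -0.001]
ft_force: [-0.1, 0.2, -0.4]
gripper_width: 0.0851
```

Request:
apply_moves([
  [0,0,15],
  [0,0,40],
  [0,0,65],
  [0,0,80],
  [0,0,80],
  [0,0,80],
], fingers=[0,0,0,0,0,0], spin=[0,0,0,0,0,0])

```text
clock: 9.82
tool_pos: [0.4461, -0.2246, 0.1175]
eef_rot: [-0.155, 0.988, 0.001, -0.001]
ft_force: [0.6, 0.3, 0.2]
gripper_width: 0.0853
```

Run:
```python
from m import *
plan([.447,-.2265,.055],107.7)
for n,(x,y) in (('side',(310,190)),('top',(270,110))):
    c=grab(n)
    cv2.imwrite('pics/%s8.png'%n,cv2.resize(c['color'][y:y+110,x:x+140],None,fx=5,fy=5,interpolation=cv2.INTER_CUBIC))
```

```text
clock 9.8167 tcp [ 0.4461 -0.2246  0.1175] jaw yaw 107.8 tiltz [-0.0017  0.0017 -1.    ] w 0.0853 F [0.6 0.3 0.2] 
 shift [-0.4 -2.2 62.5] spin 0.002 q7 [0.62 2.11]
```

View pics/side8.png

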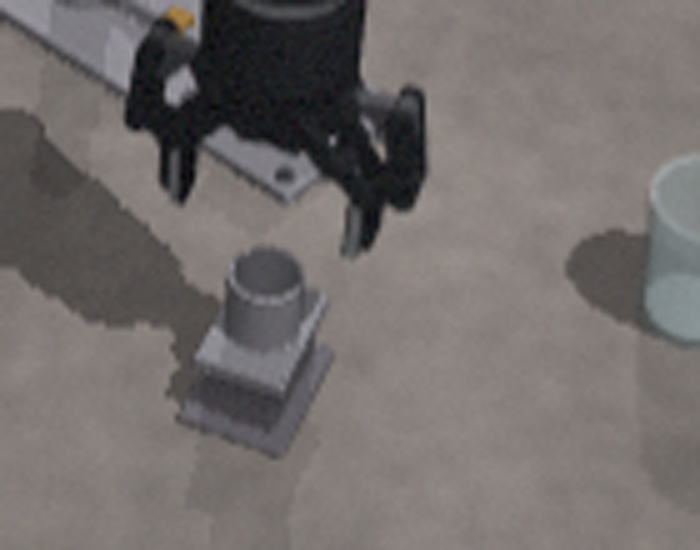

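View pics/top8.png

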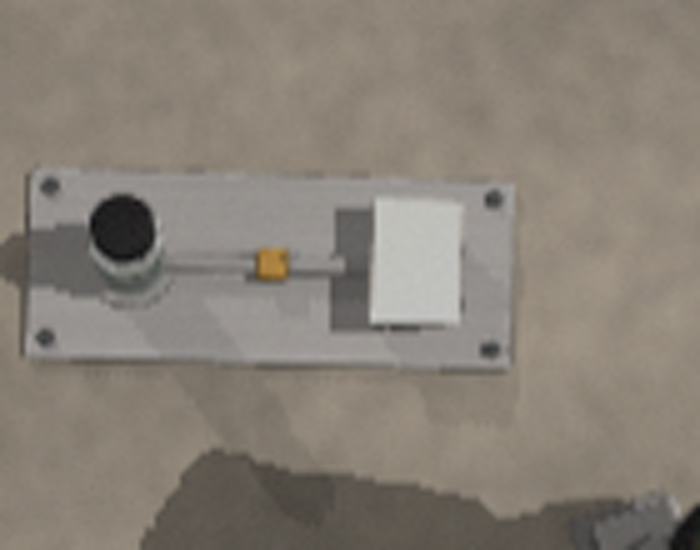

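Run:
```python
from m import *
c=dict(np.load('top.npz'));g=c['color'].astype(int).mean(2)
r,cen,a=rect(c,g>145,.056,(338,140,30,40)); print('sheet placed top',r,cen,a)
P=hmap(c); r,cen,a=rect(c,abs(P[...,2]-.056)<.004,.056,(338,140,30,40)); print('by depth',r,cen,a)
s=dict(np.load('side.npz'));P=hmap(s); r,cen,a=rect(s,abs(P[...,2]-.056)<.004,.056,(345,175,45,45)); print('side depth',r,cen,a)
```

```text
sheet placed top ((627.7771606445312, -96.9896011352539), (80.97386169433594, 83.57455444335938), 87.86172485351562) [ 630.18415904 -100.5850863 ] 619
by depth ((620.740966796875, -98.25658416748047), (50.21767044067383, 70.13630676269531), 88.10591888427734) [621.35640382 -97.13351704] 429Traceback (most recent call last):
  File "<stdin>", line 5, in <module>
  File "m.py", line 7, in rect
    n,l,st,ce=cv2.connectedComponentsWithStats(m); i=1+np.argmax(st[1:,4]); m=(l==i).astype(np.uint8)
                                                       ~~~~~~~~~^^^^^^^^^^
    return _wrapfunc(a, 'argmax', axis=axis, out=out, **kwds)
    return bound(*args, **kwds)
ValueError: attempt to get argmax of an empty sequence
```

Request:
apply_moves([
  [0,-1,8],
  [0,-2,25],
  [0,-2,42],
  [0,-2,56],
  [0,-2,62],
  [0,-2,62],
  [0,-2,62],
  [0,-2,62],
  [0,-2,62],
  [0,-2,62],
  [0,-2,62],
  [0,-2,62],
], fingers=[0,0,0,0,0,0,0.1,0.2,0.3,0.4,0.5,0.6], spin=[0,0,0,0,0,0,0,0,0,0,0,0], force=35)

```text
clock: 10.92
tool_pos: [0.4463, -0.2278, 0.057]
eef_rot: [-0.154, 0.988, -0.0, 0.0]
ft_force: [-1.1, 1.1, 4.9]
gripper_width: 0.0395
```

Request:
apply_moves([
  [0,0,0],
  [0,0,0],
  [0,0,0],
  [0,0,0],
  [0,0,0],
  [0,0,0],
], fingers=[0.7,0.8,0.9,1,1,1], spin=[0,0,0,0,0,0])

```text
clock: 11.42
tool_pos: [0.4463, -0.2278, 0.057]
eef_rot: [-0.154, 0.988, -0.0, 0.0]
ft_force: [-1.7, 1.9, 6.3]
gripper_width: 0.0399
```

Run:
```python
from m import *
plan([.447,-.2265,.055],107.7)
c=grab('side'); x,y=310,190
cv2.imwrite('pics/side9.png',cv2.resize(c['color'][y:y+110,x:x+140],None,fx=5,fy=5,interpolation=cv2.INTER_CUBIC))
```

```text
clock 11.4167 tcp [ 0.4463 -0.2278  0.057 ] jaw yaw 107.72 tiltz [ 5.e-04 -3.e-04 -1.e+00] w 0.0399 F [-1.7  1.9  6.3] 
 shift [-1.1  1.1  2. ] spin 0.0 q7 [0.59 2.06]
```

View pics/side9.png

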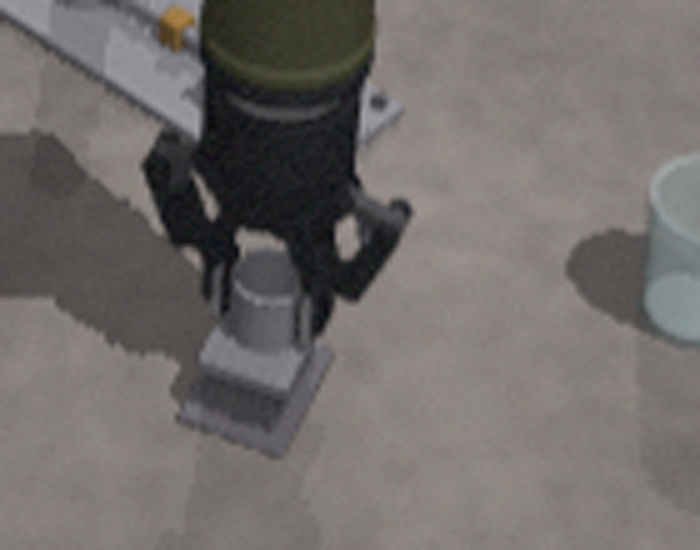

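The funnel is gripped (opening 39.9 mm), and the side view shows the pads on both sides of the cup. I'll lift it.

Request:
apply_moves([
  [0,0,-4],
  [0,0,-14],
  [0,0,-32],
  [0,0,-56],
  [0,0,-78],
  [0,0,-94],
  [0,0,-100],
  [0,0,-100],
], fingers=[1,1,1,1,1,1,1,1], spin=[0,0,0,0,0,0,0,0])

```text
clock: 12.13
tool_pos: [0.4468, -0.2283, 0.158]
eef_rot: [-0.154, 0.988, -0.001, 0.001]
ft_force: [0.7, -0.2, -2.7]
gripper_width: 0.0398
```

Run:
```python
from m import *
plan([.621,-.098,.157],86.9)
c=grab('side'); x,y=310,150
cv2.imwrite('pics/side10.png',cv2.resize(c['color'][y:y+110,x:x+140],None,fx=4,fy=4,interpolation=cv2.INTER_CUBIC))
```

```text
clock 12.1333 tcp [ 0.4468 -0.2283  0.158 ] jaw yaw 107.7 tiltz [ 0.0027 -0.0015 -1.    ] w 0.0398 F [ 0.7 -0.2 -2.7] 
 shift [-205.6   71.2    1.3] spin 0.363 q7 [0.64 2.13]
```

View pics/side10.png

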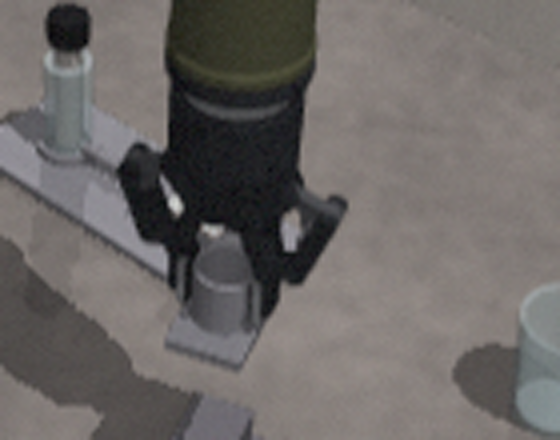

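The funnel hangs level in the gripper at about (365,225). Moving over the pedestal, with a turn of 0.363 rad.

Request:
apply_moves([
  [-4,1,0],
  [-14,5,0],
  [-33,11,0],
  [-57,20,0],
  [-83,29,0],
  [-109,38,0],
  [-135,47,0],
  [-161,56,0],
  [-184,64,0],
  [-199,69,0],
  [-205,71,0],
  [-205,71,0],
], fingers=[1,1,1,1,1,1,1,1,1,1,1,1], spin=[0.01,0.03,0.07,0.11,0.15,0.19,0.23,0.27,0.31,0.345,0.363,0.363])

```text
clock: 13.18
tool_pos: [0.6202, -0.0959, 0.1545]
eef_rot: [0.026, 1.0, 0.0, -0.001]
ft_force: [-0.0, 0.5, -2.0]
gripper_width: 0.0393
```

Request:
apply_moves([
  [0,0,5],
  [0,0,18],
  [0,0,36],
  [0,0,50],
  [0,0,58],
  [0,0,60],
  [0,0,60],
], fingers=[1,1,1,1,1,1,1], spin=[0,0,0,0,0,0,0])

```text
clock: 13.77
tool_pos: [0.6189, -0.0988, 0.0957]
eef_rot: [0.027, 1.0, -0.0, -0.001]
ft_force: [-0.4, -0.1, -2.1]
gripper_width: 0.0395
```

Request:
apply_moves([
  [0,0,0],
  [0,0,0],
  [0,0,0],
], fingers=[1,1,1], spin=[0,0,0])

```text
clock: 14.02
tool_pos: [0.6203, -0.0981, 0.0972]
eef_rot: [0.027, 1.0, -0.0, 0.001]
ft_force: [0.0, -0.3, -2.6]
gripper_width: 0.0396
```

Run:
```python
from m import *
plan([.621,-.098,.073],86.9)
c=grab('side'); x,y=310,140
cv2.imwrite('pics/side11.png',cv2.resize(c['color'][y:y+100,x:x+110],None,fx=6,fy=6,interpolation=cv2.INTER_CUBIC))
```

```text
clock 14.0167 tcp [ 0.6203 -0.0981  0.0972] jaw yaw 86.91 tiltz [ 1.5e-03 -3.0e-04 -1.0e+00] w 0.0396 F [ 0.  -0.3 -2.6] 
 shift [-0.7  0.1 24.2] spin 0.0 q7 [0.23 1.5 ]
```

View pics/side11.png

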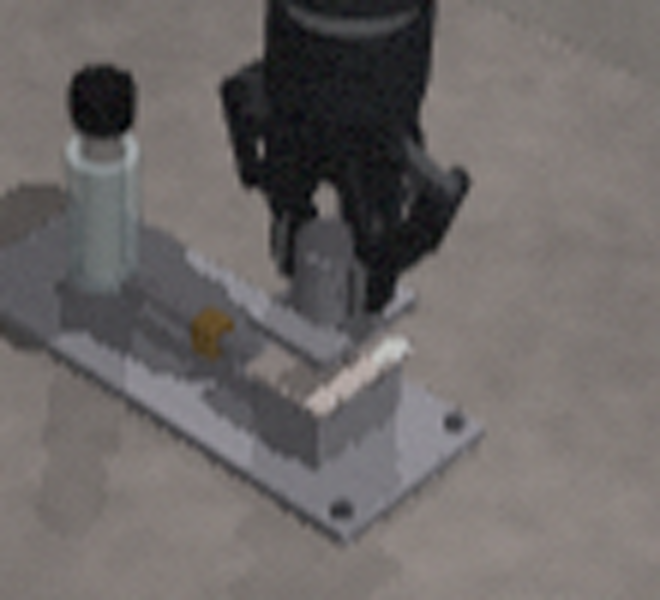

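Request:
apply_moves([
  [-0.5,0,4],
  [-0.5,0,10],
  [-0.5,0,16],
  [-0.5,0,19],
  [-0.5,0,21],
  [-0.5,0,22.5],
  [-0.5,0,23],
  [-0.5,0,23],
], fingers=[1,1,1,1,1,1,1,1], spin=[0,0,0,0,0,0,0,0])

```text
clock: 14.73
tool_pos: [0.6204, -0.0979, 0.0733]
eef_rot: [0.027, 1.0, -0.0, 0.0]
ft_force: [0.0, -0.3, -1.7]
gripper_width: 0.0397
```

Run:
```python
from m import *
plan([.621,-.098,.073],86.9)
c=grab('side'); x,y=310,140
cv2.imwrite('pics/side12.png',cv2.resize(c['color'][y:y+100,x:x+110],None,fx=6,fy=6,interpolation=cv2.INTER_CUBIC))
```

```text
clock 14.7333 tcp [ 0.6204 -0.0979  0.0733] jaw yaw 86.92 tiltz [ 0. -0. -1.] w 0.0397 F [ 0.  -0.3 -1.7] 
 shift [-0.6 -0.1  0.3] spin 0.0 q7 [0.23 1.49]
```

View pics/side12.png

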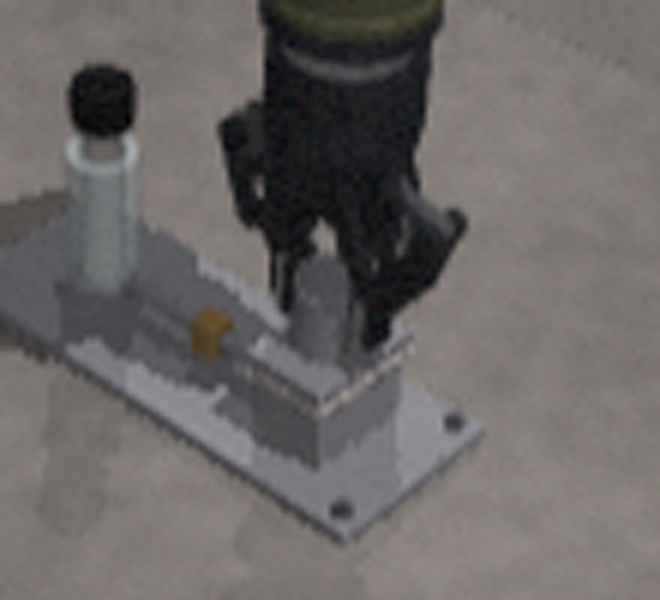

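The funnel's foot lines up with the sheet edge all round, with the corner at about (363,207), and it is barely touching. I'll lower it by under 1 mm and release.

Request:
apply_moves([
  [0,0,0.6],
  [0,0,0.8],
  [0,0,0.8],
  [0,0,0.8],
  [0,0,0.8],
  [0,0,0.8],
  [0,0,0.8],
  [0,0,0.8],
  [0,0,0.8],
  [0,0,0.8],
], fingers=[1,1,0.9,0.6,0.3,0.1,0,0,0,0], spin=[0,0,0,0,0,0,0,0,0,0])

```text
clock: 15.62
tool_pos: [0.6203, -0.0979, 0.0724]
eef_rot: [0.027, 1.0, -0.0, -0.0]
ft_force: [-0.5, 0.2, -0.0]
gripper_width: 0.0854
```

Request:
apply_moves([
  [0,0,-3],
  [0,0,-12],
  [0,0,-30],
  [0,0,-55],
  [0,0,-85],
  [0,0,-110],
  [0,0,-125],
  [0,0,-130],
  [0,0,-130],
], fingers=[0,0,0,0,0,0,0,0,0], spin=[0,0,0,0,0,0,0,0,0])

```text
clock: 16.37
tool_pos: [0.6211, -0.098, 0.2045]
eef_rot: [0.027, 1.0, -0.0, 0.002]
ft_force: [-0.4, -0.1, -0.2]
gripper_width: 0.0852
```

Run:
```python
from m import *
plan([.6304,.062,.2],86.9)
c=grab('side'); x,y=310,140
cv2.imwrite('pics/side13.png',cv2.resize(c['color'][y:y+100,x:x+110],None,fx=6,fy=6,interpolation=cv2.INTER_CUBIC))
```

```text
clock 16.3667 tcp [ 0.6211 -0.098   0.2045] jaw yaw 86.91 tiltz [ 3.3e-03 -5.0e-04 -1.0e+00] w 0.0852 F [-0.4 -0.1 -0.2] 
 shift [ -0.7 160.3   4.4] spin 0.0 q7 [0.24 1.53]
```

View pics/side13.png

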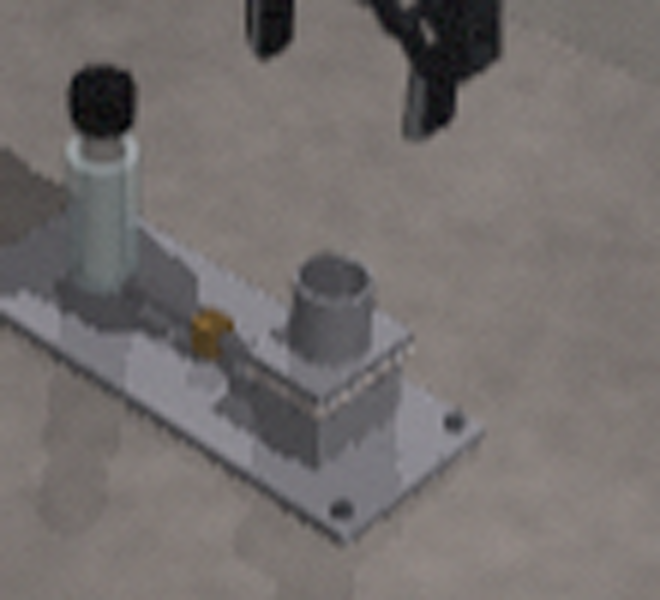

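The side view shows the funnel upright and square on the sheet, cup at about (365,190), with both clear of the fingers. Next is the knob, approached from above.

Request:
apply_moves([
  [0,7,0],
  [0,25,0],
  [0,54,0],
  [0,88,0],
  [0,120,0],
  [0,145,0],
  [0,158,10],
  [0,160,25],
  [0,160,30],
], fingers=[0,0,0,0,0,0,0,0,0], spin=[0,0,0,0,0,0,0,0,0])

```text
clock: 17.17
tool_pos: [0.6272, 0.063, 0.1688]
eef_rot: [0.026, 1.0, -0.0, -0.002]
ft_force: [0.2, 0.2, -0.5]
gripper_width: 0.0851
```

Request:
apply_moves([
  [0,0,0],
  [0,0,0],
  [0,0,0],
  [0,0,0],
], fingers=[0,0,0,0], spin=[0,0,0,0])

```text
clock: 17.5
tool_pos: [0.6293, 0.0608, 0.173]
eef_rot: [0.028, 1.0, -0.0, 0.0]
ft_force: [-0.1, 0.6, 0.0]
gripper_width: 0.0853
```

Run:
```python
from m import *
plan([.6303,.0615,.112],86.9)
for n,(x,y) in (('side',(280,110)),('top',(250,110))):
    c=grab(n); print(proj(c,[[.6303,.0615,.144],[.6303,.0615,.1]])-[x,y])
    cv2.imwrite('pics/%s14.png'%n,cv2.resize(c['color'][y:y+110,x:x+120],None,fx=5,fy=5,interpolation=cv2.INTER_CUBIC))
```

```text
clock 17.5 tcp [0.6293 0.0608 0.173 ] jaw yaw 86.83 tiltz [ 9.e-04 -3.e-04 -1.e+00] w 0.0853 F [-0.1  0.6  0. ] 
 shift [-0.9  0.8 61. ] spin -0.001 q7 [-0.01  1.26]
[[45.55672224 43.02485917]
 [45.61730719 54.45156777]]
[[43.87901954 45.19842369]
 [44.61475556 47.92693417]]
```

View pics/side14.png

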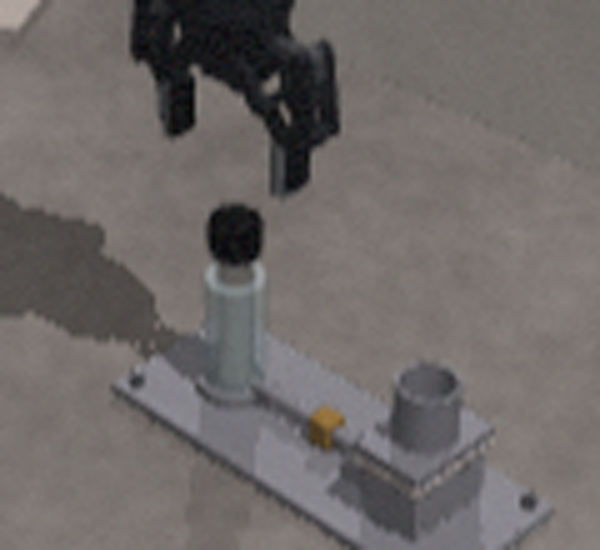

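View pics/top14.png

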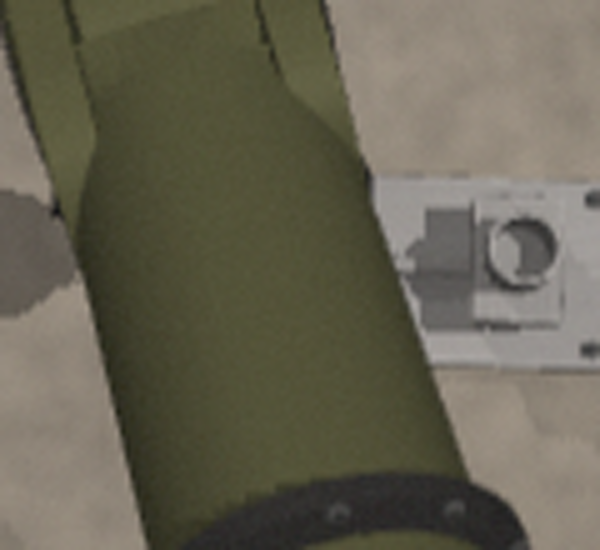

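Request:
apply_moves([
  [-0.5,0.5,8],
  [-1,0.5,24],
  [-1,0.5,42],
  [-1,0.5,55],
  [-1,0.5,60],
  [-1,0.5,61],
  [-1,0.5,61],
], fingers=[0,0,0,0,0,0,0], spin=[0,0,0,0,0,0,0])

```text
clock: 18.18
tool_pos: [0.63, 0.0623, 0.1114]
eef_rot: [0.027, 1.0, 0.0, -0.0]
ft_force: [-0.1, 0.3, 0.2]
gripper_width: 0.0852
```

Request:
apply_moves([
  [0,0,0],
  [0,0,0],
  [0,0,0],
], fingers=[0,0,0], spin=[0,0,0])

```text
clock: 18.43
tool_pos: [0.6304, 0.0624, 0.1123]
eef_rot: [0.027, 1.0, 0.0, 0.001]
ft_force: [0.4, -0.4, -0.1]
gripper_width: 0.0853
```

Run:
```python
from m import *
plan([.6303,.0615,.112],86.9)
c=grab('side'); x,y=280,110
cv2.imwrite('pics/side15.png',cv2.resize(c['color'][y:y+80,x:x+100],None,fx=6,fy=6,interpolation=cv2.INTER_CUBIC))
```

```text
clock 18.4333 tcp [0.6304 0.0624 0.1123] jaw yaw 86.92 tiltz [ 1.4e-03  1.0e-04 -1.0e+00] w 0.0853 F [ 0.4 -0.4 -0.1] 
 shift [ 0.1 -0.9  0.3] spin 0.0 q7 [-0.02  1.24]
```

View pics/side15.png

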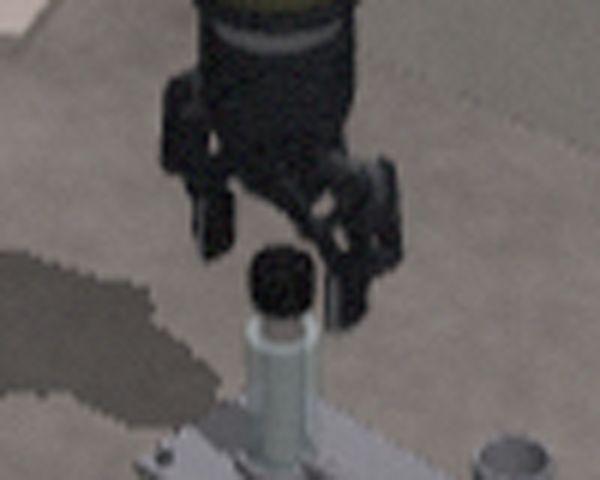

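Request:
apply_moves([
  [0,-0.5,0],
  [0,-0.5,0],
  [0,-0.5,0],
  [0,-0.5,0],
  [0,-0.5,0],
  [0,-0.5,0],
  [0,-0.5,0],
  [0,-0.5,0],
  [0,-0.5,0],
  [0,-0.5,0],
  [0,-0.5,0],
  [0,-0.5,0],
], fingers=[0.1,0.2,0.3,0.4,0.45,0.5,0.55,0.6,0.65,0.7,0.75,0.8], spin=[0,0,0,0,0,0,0,0,0,0,0,0], force=22)

```text
clock: 19.48
tool_pos: [0.63, 0.0616, 0.1116]
eef_rot: [0.027, 1.0, -0.0, 0.0]
ft_force: [0.1, -1.0, 1.2]
gripper_width: 0.0337
```

Run:
```python
from m import *
plan([.6303,.0615,.112],86.9); print(monitor.get_obs()['ft_torque'])
```

```text
clock 19.4833 tcp [0.63   0.0616 0.1116] jaw yaw 86.91 tiltz [ 1.e-04 -2.e-04 -1.e+00] w 0.0337 F [ 0.1 -1.   1.2] 
 shift [-0.3 -0.1 -0.4] spin 0.0 q7 [-0.02  1.24]
[-2.39837591e-01 -9.55084184e-04 -1.77894792e-04]
```

The knob is gripped (opening 33.7 mm) with only about 1 N of side force. I'll raise it a little first and check.

Request:
apply_moves([
  [0,0,0],
  [0,0,0],
  [0,0,-2],
  [0,0,-5],
  [0,0,-8],
  [0,0,-10],
  [0,0,-10],
], fingers=[1,1,1,1,1,1,1], spin=[0,0,0,0,0,0,0])

```text
clock: 20.07
tool_pos: [0.63, 0.0618, 0.122]
eef_rot: [0.027, 1.0, -0.0, 0.0]
ft_force: [-0.4, -0.7, -2.3]
gripper_width: 0.0333
```

Run:
```python
from m import *
plan([.6303,.0615,.1516],86.9); print(monitor.get_obs()['ft_torque'])
c=grab('side'); x,y=280,90
cv2.imwrite('pics/side16.png',cv2.resize(c['color'][y:y+100,x:x+100],None,fx=5,fy=5,interpolation=cv2.INTER_CUBIC))
```

```text
clock 20.0667 tcp [0.63   0.0618 0.122 ] jaw yaw 86.91 tiltz [ 3.e-04 -1.e-04 -1.e+00] w 0.0333 F [-0.4 -0.7 -2.3] 
 shift [ -0.3  -0.2 -29.6] spin 0.0 q7 [-0.02  1.25]
[-0.19201762  0.01629361  0.01911176]
```

View pics/side16.png

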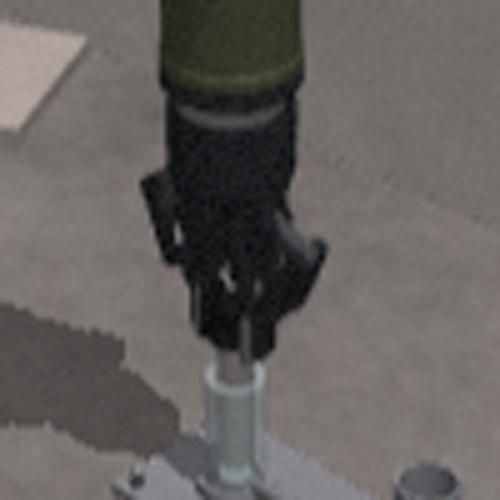

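The plunger is rising with the gripper: about 2.3 N of weight, side force under 1 N, and white rod showing at (327,163). I'll raise it the remaining 30 mm slowly.

Request:
apply_moves([
  [0,0,-2],
  [0,0,-5],
  [0,0,-9],
  [0,0,-13],
  [0,0,-17],
  [0,0,-21],
  [0,0,-25],
  [0,0,-28],
  [0,0,-29.5],
  [0,0,-29.5],
  [0,0,-29.5],
  [0,0,-29.5],
], fingers=[1,1,1,1,1,1,1,1,1,1,1,1], spin=[0,0,0,0,0,0,0,0,0,0,0,0])

```text
clock: 21.12
tool_pos: [0.6299, 0.0619, 0.1509]
eef_rot: [0.027, 1.0, 0.0, -0.0]
ft_force: [0.6, -0.4, -1.8]
gripper_width: 0.0337
```

Request:
apply_moves([
  [0,0,0],
  [0,0,0],
  [0,0,0],
  [0,0,0],
], fingers=[1,1,1,1], spin=[0,0,0,0])

```text
clock: 21.45
tool_pos: [0.6299, 0.0619, 0.1509]
eef_rot: [0.027, 1.0, 0.0, -0.0]
ft_force: [0.5, 0.4, -2.5]
gripper_width: 0.0335
```

Run:
```python
from m import *
plan([.6303,.0615,.1516],86.9); print(monitor.get_obs()['ft_torque'])
s=grab('side'); t=grab('top')
a=cv2.resize(s['color'][80:230,270:400],None,fx=3,fy=3,interpolation=cv2.INTER_CUBIC); b=cv2.resize(t['color'][110:260,250:380],None,fx=3,fy=3,interpolation=cv2.INTER_CUBIC)
cv2.imwrite('pics/fin.png',np.hstack([a,b]))
T=np.array([[.6303,.0615,.1],[.6303,.0615,.158]]); print(proj(s,T))
```

```text
clock 21.45 tcp [0.6299 0.0619 0.1509] jaw yaw 86.92 tiltz [-2.e-04  1.e-04 -1.e+00] w 0.0335 F [ 0.5  0.4 -2.5] 
 shift [-0.4 -0.4 -0.7] spin 0.0 q7 [-0.01  1.26]
[-0.09151994  0.0298049  -0.02225576]
[[325.61730719 164.45156777]
 [325.53697988 149.28586357]]
```

View pics/fin.png

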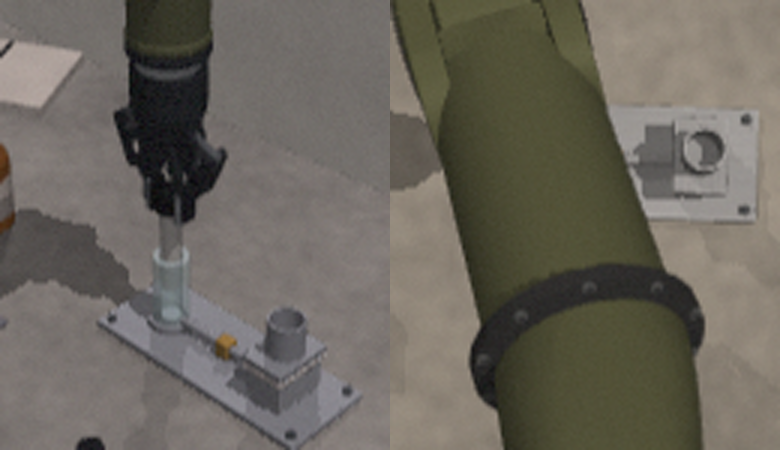

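Measured lift is 39.3 mm, the lateral force is under 1 N, and the knob has not slipped below the fingertips. The sheet and funnel are still in place in both views, so I'm handing in.

```bash
python3 -c "
from plant import ticket; print(ticket.hand_in())"
```

```text
the job is handed in; nothing more can be done
None
```

I did all three steps in order and handed the job in at about 21.5 s, with the plunger held by its knob. The hand-in gave no verdict, so the results below are my own last checks.

- **Sheet:** It lies flat on the pedestal and is let go. I estimate it within about 2 mm and 1–2° of the seat.
- **Funnel:** It stands upright on the sheet and is let go, its edges in line with the sheet's in the last pictures. I judged this by eye only and took no numbers after letting go.
- **Plunger:** It was drawn 39.3 mm, going by the rise of the tool. The wrist read about 2.5 N, its weight, and under 1 N sideways. The gripper was steady and vertical, with the knob 33.5 mm between the pads.
- **Bystanders:** I moved only near the amber bottle and the vial, with clearance, and no contact showed in the forces. I didn't measure the three bystanders again at the end.

**Checks that failed or disagreed:**
- **Camera disagreement:** The two cameras differed by about 3–7 mm in y before the first grasp. I settled this with the gripped sheet's measured position.
- **Sheet position check:** After placing, the top camera's depth reading agreed with the tool position. Its colour mask ran into the bright plate and gave a useless reading, and the side camera's depth check failed with an error because the mask found nothing.
- **Knob hidden:** At the end the fingers hid most of the knob, so the absence of slip is judged from the length of rod showing.

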